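# Open the filter unit: snap tab, then cover

### The arm

A 6-joint arm with a two-finger parallel gripper is mounted at the origin on a cart in front of the work surface, level with it; the furniture and walls round the work are solid. World frame = base frame: x ahead of the robot, y to its left, z up, the work surface at z = 0. Lengths are in m, angles in rad, forces in N, time in s.
With the tool pointing down it reaches from about 0.4 to 0.825 m from the base axis. Payload 7 kg.
Tool frame: the origin (TCP) lies at the very end of the fingers, on their centre line; the grasp point (between the pads) lies 19 mm behind it (robot.hold_point_z is the distance from the TCP to the grasp point, in m); z points along the fingers, y is the line along which they close (so a half turn about z gives the same grasp; the last joint's range is limited). The gripper opens to 85 mm and grips with 20 to 120 N. Pads are 22 mm wide; open, the fingers measure 114 mm over their backs; the gripper's body (76 mm by 85 mm) begins 54 mm behind the grasp point. The pads swing forward as they close: fully open they stand 13 mm farther back than shut.
Start: joints at [1.61, 0.359, 0.012, 0, -1.224, -0.288], TCP at [0.166, 0.654, 0.231] pointing down, gripper open.
Joint ranges: [-3.07, 3.07], [-1.43, 2.12], [-1.02, 1.25], [-3.03, 1.67], [-3.05, -0], [-3.03, 3.03]. Speed limits (rad/s): [2.39, 2.39, 3.01, 3.14, 3.14, 3.14].

### API

Orientations are given as a 3x3 rotation matrix whose columns are the frame's x, y, z axes.
In Python, from bench import robot gives the robot as it stands. Calls block until the motion is done:
- robot.goto(position, orientation): joint-space move of the TCP to a pose.
- robot.servo_line(position, orientation=None, v=0.15, contact_N=None): straight line of the TCP; orientation=None keeps the orientation; v is the mean speed in m/s. With contact_N (N) it stops when the force on the tool has changed by that much, and returns True; else False.
- robot.move_j(angles): joint-space move.
- robot.open_gripper() and robot.gripper_close(): open the fingers fully, or close them until they stop; the grip force is fixed at half the most.
- robot.sleep(seconds).
- robot.solve_ik(position, orientation): joint angles nearest the present ones, or None.
- robot.read_state(): the state.
- robot.camera(name): name is "side" or "top" or "wrist"; returns (picture, depth): 384x512x3 uint8, red, green, blue; 384x512 float32, m along the optical axis (not along the pixel's ray), 0 where there is no reading.
- robot.camera_info(name): a dict with "mtx" (3x3 intrinsics, pixels), "R" (3x3) and "t" (3): a world point X has camera coordinates R X + t; the wrist camera has in their place "hand_eye" (4x4, takes a point from camera to tool coordinates, whose origin is the TCP and whose axes are the flange's). Camera axes: x right, y down, z forward; pixel columns grow to the right and rows downward; lengths in m; the calibration is good to about 2 mm. The wrist camera is an equidistant fisheye: a pixel r from the principal point sees the ray r / f radians off the axis. A picture is of the moment at which its call begins: read the wrist's pose just before it. camera_info takes no time and is no camera call.
A pose or a line that the arm cannot do raises robot.MotionError and nothing moves.
- robot.finish_job(): hands the job in; it is judged then, once.
Trained networks look in the newest picture that a camera, given by its name, has taken for a name from the list of things; names that differ only in an ending like _2 or _b are one class to them, and where a whole thing is asked for, a point or a joint stands for the part that bears it (a point fixed in the world has none). Each returns a list of dicts, best first, with "p" (0 to 1); they miss things now and then, are a little off and sometimes report something else, mostly with a low value. They report only what shows in the picture. A call takes as long as a camera call. They do not tell look-alikes from the thing itself.
- robot.boxes_of(camera, label): "position" ([row, column] in pixels, amid what is visible of it).
- robot.tip_of(camera, label): "position" ([row, column] in pixels: a listed point, or the origin of a listed thing).
The state is a dict: "time": time; "joint_positions": joint angles; "qvel": joint speeds; "joint_efforts": joint torques, N m; "position": TCP position; "ee_rot": TCP orientation; "contact_force": force on the tool from outside, world axes, zero at the start; "moment": the same for the moment, N m; "width": finger opening in m; "grasp_force": force on a finger pad.
Only numpy, scipy, OpenCV 4.12 (cv2) and the standard library are available. Lean on these libraries where they do the work, as an engineer would, in place of code of your own. Each camera call takes 0.05 s, during which the arm holds its last target. There are 200 camera calls.

### The job

Open the bench filter unit for a filter change: press the snap tab on its deck fully down with a fingertip to release the cover, then push the cover off its seat and along the deck towards the tab's side until the filter is completely uncovered. Leave the cover lying flat on the deck between the guides. Only press and push: do not grip, lift or carry the cover, and do not disturb the small containers standing round the unit.

Things in the scene. Friction and masses are not known exactly. Their poses are not given: they have to be found in the camera images.
- filter_unit: White filter housing fixed to the bench, 120 (x) x 212 (y) mm, 18 mm hose port at its -y end. Origin: centre of its underside. Flat deck at z 40 mm: -y half is the cover's seat over the filter pit (y -90 to -14), +y half the run-out. Side guides x = +-51.5, top z 48; for y under -7 with lips over the cover's edges (inner x +-46, top z 53.5). A stop at y 98.5 lets the cover slide 105 mm.
- cover: Loose grey plate, about 0.12 kg, 100 (x) x 90 (y) mm, its top 8 mm above its underside. Origin: centre of its underside. Seated at x 0, y -52, z 40 mm of the unit, axes parallel. It slides to the unit's +y once the tab is down; the filter is completely uncovered from y +31 mm on. On top a wedge-shaped step 80 mm wide: upright face to -y, ramp falling to +y.
- push_face (a point): Middle of the upright face of the cover's step, 15 mm above the cover's underside, 10 mm to the -y side of its centre. The face is 80 mm wide and stands 8 to 22 mm above the underside; 35 mm of flat cover top lies on its -y side for the finger. Push it to the unit's +y; sliding takes a few newtons.
- tab_top (a point): Centre of the top of the snap tab, a grey ridged block 40 (x) x 34 (y) mm standing 8 mm above the deck when up, 1.5 mm beyond the cover's +y edge; at x 0, y 11.5 mm of the unit, axes parallel to the unit's. Moves down with the tab.
- snap_tab (a joint): Downward travel of the snap tab in m: about 0 up (cover blocked), 0.008 fully down, flush with the deck. Pressing takes about 5 N, then it stops dead; it stays down when let go, and the cover then slides over it.
- eyepiece: Spare eyepiece, black and white, 34 mm diameter, 49 mm tall, loose bystander beside the unit. Origin: centre of its underside.
- tub: White tub with black cap, 35 mm diameter, 52 mm tall, loose bystander. Origin: centre of its underside.
- oil: Small dropper-size bottle with a pale cap, 25 mm diameter, 54 mm tall, loose bystander. Origin: centre of its underside.
- microscope_old: Old black microscope that stays fixed, an obstacle between the right end of the bench and the unit: about 205 (x) x 150 (y) mm, 335 mm tall. Origin: about the centre of its foot, on the bench. Pass over it or on the robot's side of it. (The wall cabinet's underside is 735 mm above the bench, from 0.59 m ahead of the robot base to the wall: keep the wrist and elbow clear of it too.)
Mind the look-alikes: they are no part of the job. What is meant by the cover is not blue, and is the smaller of those in its own colour.

How it is judged:
On the way, in this order (a step that is already met when the one before it is completed fails the run):
1. the snap tab is pressed down while the cover is still on its seat (value of joint snap_tab above 0.006 m and y of cover in the frame of filter_unit below -0.046 m), for 0.1 s.
2. the cover is pushed off its seat, the filter completely uncovered (y of cover in the frame of filter_unit above 0.031 m), for 0.1 s.
At the end, for the whole second after the job is handed in: The tab is down, the cover lies at rest and flat (within 0.06 rad, 4 mm of deck height) on the run-out deck at least 83 mm along from its seat so that the filter is wholly uncovered, and the bystanders still stand (y of cover in the frame of filter_unit above 0.031 m and value of joint snap_tab above 0.0045 m and z of cover in the frame of filter_unit between 0.037 and 0.044 m and angle between cover's own z axis and vertical below 0.06 rad and linear speed of cover below 0.01 m/s and angle between each of eyepiece, tub, oil's own z axis and vertical below 0.2 rad); the robot touches nothing.
It fails at once if the cover is lifted or tipped (z of cover in the frame of filter_unit above 0.05 m or angle between cover's own z axis and vertical above 0.25 rad).
It fails at once if a bystander is disturbed (moved more than 25 mm) (distance of any of eyepiece, tub, oil from where it was at the start of the episode above 0.025 m).
It also fails if it takes over 48 s, if anything falls off the work surface, if the arm or the gripper's body presses on something with over 40 N, if the wrist force passes 120 N, or if a joint passes its speed limit or range.

## Working session

There is one attempt and no reset: what is moved stays moved. The work goes in short steps, each a Python script; the robot and the scene stay as the last script left them, time stands still between calls to the robot, and variables do not carry over. Pictures are saved under pics/ and viewed, at most 10 in all, crops included, and the job is handed in when it is done.

```bash
mkdir -p pics; cat > h.py <<'E'
import numpy as np, cv2
from bench import robot
def px2w(cam, rc, D):
    i=robot.camera_info(cam); K=np.array(i["mtx"]);R=np.array(i["R"]);t=np.array(i["t"])
    r,c=int(round(rc[0])),int(round(rc[1])); w=D[max(r-1,0):r+2,max(c-1,0):c+2]; w=w[w>0]
    if not len(w): return None
    p=np.linalg.inv(K)@[rc[1],rc[0],1]*np.median(w)
    return R.T@(p-t)
def w2px(cam,X):
    i=robot.camera_info(cam); p=np.array(i["mtx"])@(np.array(i["R"])@np.array(X)+np.array(i["t"])); return p[:2]/p[2]
E
python3 - <<'E'
from h import *
np.set_printoptions(precision=3,suppress=True)
ims=[]
for c in ("side","top"):
    P,D=robot.camera(c); np.save(f"pics/{c}.npy",D); cv2.imwrite(f"pics/{c}.png",P[:,:,::-1])
    for l in ("filter_unit","cover","push_face","tab_top","eyepiece","tub","oil","microscope_old"):
        for d in robot.tip_of(c,l)[:4]: print(c,l,round(d["p"],2),np.array(d["position"]),px2w(c,d["position"],D))
print(robot.read_state()["time"])
E
cd pics; python3 -c "
import cv2,numpy as np
cv2.imwrite('both.png',cv2.resize(np.hstack([cv2.imread('side.png'),cv2.imread('top.png')]),(800,300)))"
```

```text
side filter_unit 0.95 [209.4 242. ] [ 0.373 -0.272  0.328]
side cover 0.75 [271.7 267.3] [ 0.497 -0.085  0.02 ]
side cover 0.73 [177.  180.9] [0.443 0.435 0.014]
side cover 0.7 [210.6 236.2] [ 0.367 -0.264  0.322]
side push_face 0.79 [167.7 181.7] [0.458 0.48  0.021]
side push_face 0.77 [202.8 235.5] [0.519 0.165 0.055]
side push_face 0.66 [200.  282.3] [0.675 0.205 0.001]
side tab_top 0.6 [192.8 238.7] [0.549 0.22  0.048]
side eyepiece 0.57 [212.5 195.5] [0.424 0.224 0.015]
side tub 0.47 [219.6 277.3] [ 0.438 -0.259  0.283]
side oil 0.59 [196.5 280.6] [0.67  0.208 0.012]
side microscope_old 0.31 [198.7 282.6] [0.676 0.207 0.004]
top filter_unit 0.6 [207.  207.7] [0.537 0.206 0.05 ]
top filter_unit 0.51 [210.5 217.7] [0.526 0.175 0.057]
top cover 0.82 [230.9 120.8] [0.459 0.474 0.023]
top cover 0.8 [219.4 289.9] [ 0.507 -0.048  0.027]
top cover 0.59 [212.9 219.9] [0.518 0.168 0.062]
top push_face 0.97 [212.8 289. ] [ 0.53  -0.046  0.013]
top push_face 0.85 [216.3 221.2] [0.509 0.164 0.052]
top push_face 0.63 [231.3 122.1] [0.458 0.47  0.021]
top tab_top 0.46 [201.1 200.3] [0.555 0.23  0.046]
top tab_top 0.31 [215.6 220.1] [0.51  0.167 0.06 ]
top eyepiece 0.61 [241. 196.] [0.432 0.238 0.049]
top tub 0.67 [210.1 219.9] [0.527 0.168 0.059]
top tub 0.58 [185.9 241.3] [0.604 0.105 0.053]
top oil 0.39 [166.4 208.4] [0.668 0.21  0.029]
0.9
```

View pics/top.png

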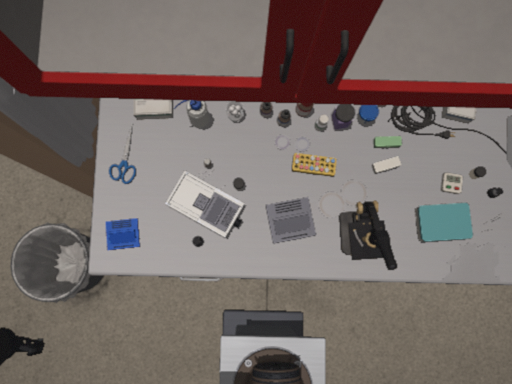

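View pics/side.png

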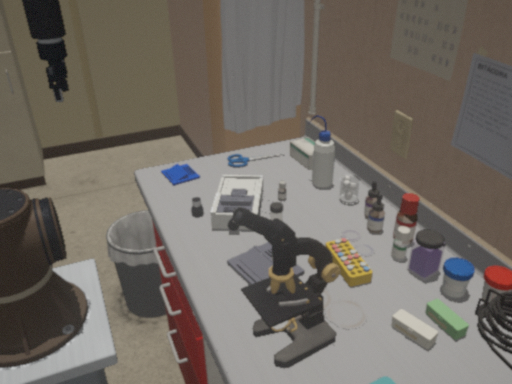

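The top view shows three candidate plates. The blue one at (122,233) is excluded by colour. Of the two grey ones, the one at about (290,220) is larger and lies loose on the bench, and the one at about (220,211) is smaller and sits on the white unit. The small grey one on the unit fits the description. I'll confirm it close up with the wrist camera.

```bash
cat >> h.py <<'E'
def wcam():
    s=robot.read_state(); P,D=robot.camera("wrist"); i=robot.camera_info("wrist"); return s,P,D,i
def wpts(s,D,i,rc):
    "pixels (N,2 row,col) -> world"
    K=np.array(i["mtx"]); H=np.array(i["hand_eye"]); rc=np.atleast_2d(rc).astype(float)
    u=(rc[:,1]-K[0,2])/K[0,0]; v=(rc[:,0]-K[1,2])/K[1,1]; th=np.hypot(u,v)
    z=D[rc[:,0].round().astype(int),rc[:,1].round().astype(int)]
    k=np.tan(th)/np.maximum(th,1e-9)
    p=np.c_[u*k*z,v*k*z,z]
    p=p@H[:3,:3].T+H[:3,3]
    return p@np.array(s["ee_rot"]).T+np.array(s["position"])
E
python3 - <<'E'
from h import *
np.set_printoptions(precision=3,suppress=True)
a=np.arctan2(.42,.9) # unit y = (sin a, cos a)
uy=np.array([np.sin(a),np.cos(a),0]); z=np.array([0,0,-1.])
s=robot.read_state(); print(s["ee_rot"],s["width"])
c=[]
for sg in(1,-1):
    R=np.c_[sg*uy,np.cross(z,sg*uy),z]; q=robot.solve_ik([.535,.2,.33],R); print(sg,q)
    if q is not None: c.append((np.abs(np.array(q)-s["joint_positions"]).max(),sg,R))
_,sg,R=min(c,key=lambda k:k[0]); print(sg)
robot.gripper_close()
robot.goto([.535,.2,.33],R)
s,P,D,i=wcam(); np.save("pics/w.npy",D); cv2.imwrite("pics/w.png",P[:,:,::-1])
for l in ("filter_unit","cover","push_face","tab_top","eyepiece","tub","oil"):
    for d in robot.tip_of("wrist",l)[:3]: print(l,round(d["p"],2),np.array(d["position"]),wpts(s,D,i,d["position"])[0])
print(robot.read_state()["time"],i["hand_eye"],i["mtx"])
E
python3 -c "
import cv2;cv2.imwrite('pics/wb.png',cv2.resize(cv2.imread('pics/w.png'),(800,600)))"
```

```text
[[ 0.969 -0.246 -0.   ]
 [-0.246 -0.969  0.   ]
 [-0.    -0.    -1.   ]] 0.08540367959600288
1 [ 0.7    0.139 -0.059  0.    -1.373  2.005]
-1 [ 0.7    0.139 -0.059  0.    -1.373 -1.137]
-1
filter_unit 0.7 [170.3 258.2] [0.544 0.214 0.046]
cover 0.93 [139.  261.7] [0.52  0.173 0.061]
cover 0.85 [264.9 363.9] [0.445 0.457 0.018]
cover 0.65 [ 10.7 210.4] [ 0.506 -0.038  0.029]
push_face 0.98 [ 15.1 197.3] [ 0.528 -0.048  0.012]
push_face 0.96 [133.7 263.3] [0.515 0.167 0.063]
push_face 0.59 [278.4 363.2] [0.455 0.483 0.022]
tab_top 0.79 [181.2 257. ] [0.553 0.227 0.049]
eyepiece 0.66 [168.1 256.1] [0.546 0.209 0.05 ]
eyepiece 0.59 [148.1 327.2] [0.438 0.227 0.041]
tub 0.88 [126.3 194.3] [0.599 0.115 0.053]
oil 0.75 [134.7 261.5] [0.518 0.167 0.063]
oil 0.54 [201.7 185. ] [0.671 0.212 0.036]
oil 0.53 [139.7 261.1] [0.521 0.173 0.062]
4.1917 [[ 0.    -0.961 -0.275  0.071]
 [ 1.     0.    -0.    -0.   ]
 [ 0.    -0.275  0.961 -0.144]
 [ 0.     0.     0.     1.   ]] [[297.319   0.    260.275]
 [  0.    297.319 193.422]
 [  0.      0.      1.   ]]
```

View pics/wb.png

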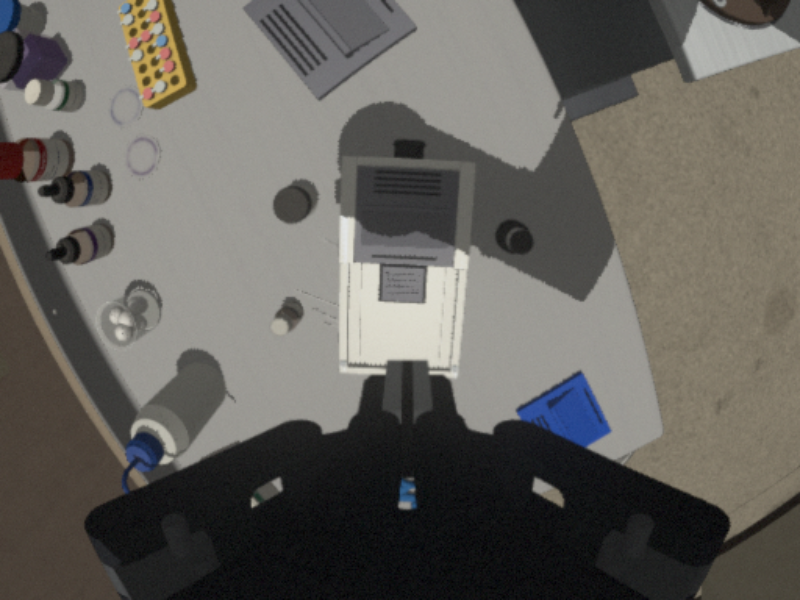

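The wrist view shows the white unit upright at scaled pixels x 340-475, y 155-375. The small grey cover sits in its upper half, with the upright face at the vents end by the hose port at (408,148). The ridged tab is at (402,284). The larger grey look-alike lies at (330,30) and the blue one at (565,415). Next I'll fit the unit's pose from depth and crop in to confirm.

```bash
python3 - <<'E'
from h import *
np.set_printoptions(precision=4,suppress=True)
s=robot.read_state(); i=robot.camera_info("wrist"); D=np.load("pics/w.npy")
rr,cc=np.mgrid[85:242,205:312]; rc=np.c_[rr.ravel(),cc.ravel()]
W=wpts(s,D,i,rc); d=D[rc[:,0],rc[:,1]]
m=(W[:,2]>.034)&(W[:,2]<.075)&(d>0)
M=np.zeros((384,512),np.uint8); M[rc[m,0],rc[m,1]]=255
M=cv2.morphologyEx(M,cv2.MORPH_OPEN,np.ones((17,17)))
n,lab,st,_=cv2.connectedComponentsWithStats(M); k=1+st[1:,4].argmax(); print(st[k])
P=wpts(s,D,i,np.argwhere(lab==k)); 
r=cv2.minAreaRect((P[:,:2]*1000).astype(np.float32)); print(r,cv2.boxPoints(r))
# PCA-free axis from long guides: flat bench check
print("bench z",np.median(W[(d>0)&(W[:,2]<.02),2]))
# tilt to unit coords using rect
(cx,cy),(w,h),a=r; b=cv2.boxPoints(r); e1=b[1]-b[0]; e2=b[2]-b[1]; e=e1 if np.linalg.norm(e1)>np.linalg.norm(e2) else e2
e=e/np.linalg.norm(e); e=e*np.sign(e[1]); print("uy",e)
ex=np.array([e[1],-e[0]])
U=np.c_[(P[:,:2]-np.array([cx,cy])/1000)@np.c_[ex,e],P[:,2]]
g=(abs(U[:,0])<.03)
for y in np.arange(-.105,.106,.006):
    q=g&(abs(U[:,1]-y)<.003); 
    if q.any(): print(round(y,3),np.median(U[q,2]).round(4),end=" | ")
print()
for x in np.arange(-.066,.067,.004):
    q=(abs(U[:,0]-x)<.002)&(abs(U[:,1]-.06)<.02)
    if q.any(): print(round(x,3),np.median(U[q,2]).round(4),end=" | ")
im=cv2.imread("pics/w.png")[90:250,190:330]; cv2.imwrite("pics/wc.png",cv2.resize(im,None,fx=3.7,fy=3.7,interpolation=cv2.INTER_CUBIC))
E
```

```text
[ 217  101   85  138 9527]
((547.2918090820312, 217.4078369140625), (210.69107055664062, 120.2146987915039), 62.46406173706055) [[445.2916 151.7837]
 [551.8885  96.2078]
 [649.292  283.032 ]
 [542.6951 338.6078]]
bench z 0.0008270309563967737
uy [0.4623 0.8867]
-0.105 0.0493 | -0.099 0.0493 | -0.093 0.0493 | -0.087 0.0493 | -0.081 0.0494 | -0.075 0.0492 | -0.069 0.0493 | -0.063 0.0502 | -0.057 0.0629 | -0.051 0.061 | -0.045 0.0579 | -0.039 0.0558 | -0.033 0.0537 | -0.027 0.0513 | -0.021 0.0491 | -0.015 0.0494 | -0.009 0.049 | -0.003 0.0473 | 0.003 0.0481 | 0.009 0.048 | 0.015 0.0482 | 0.021 0.0482 | 0.027 0.0476 | 0.033 0.0413 | 0.039 0.0412 | 0.045 0.041 | 0.051 0.0413 | 0.057 0.0411 | 0.063 0.0412 | 0.069 0.0412 | 0.075 0.0413 | 0.081 0.0413 | 0.087 0.0412 | 0.093 0.0411 | 0.099 0.0483 | 0.105 0.0483 | 
-0.062 0.0483 | -0.058 0.0493 | -0.054 0.0492 | -0.05 0.0415 | -0.046 0.0411 | -0.042 0.0412 | -0.038 0.0412 | -0.034 0.0411 | -0.03 0.0411 | -0.026 0.0412 | -0.022 0.0408 | -0.018 0.0411 | -0.014 0.0413 | -0.01 0.0412 | -0.006 0.0413 | -0.002 0.0414 | 0.002 0.0413 | 0.006 0.0411 | 0.01 0.0411 | 0.014 0.0413 | 0.018 0.0412 | 0.022 0.0412 | 0.026 0.0411 | 0.03 0.0412 | 0.034 0.0412 | 0.038 0.0413 | 0.042 0.041 | 0.046 0.0411 | 0.05 0.0412 | 0.054 0.0488 | 0.058 0.0491 |
```

View pics/wc.png

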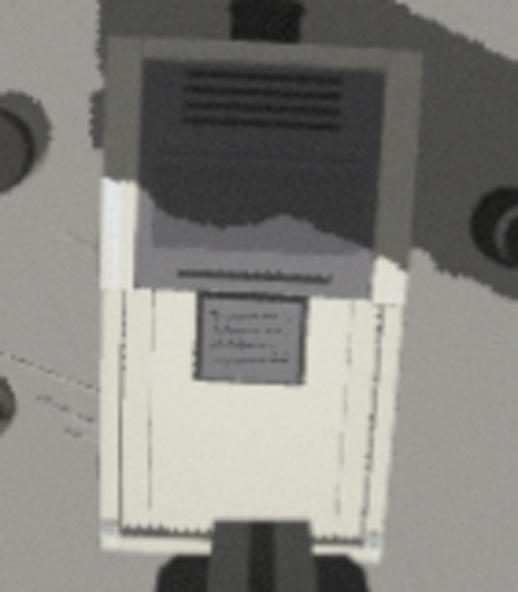

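The crop confirms it: the small grey cover is seated on the white unit, and the ridged tab adjoins its lower edge. The fit gives 211x120 mm, the deck at 41 mm and the step face at y -0.06, all as expected. Pressing the tab.

```bash
cat >> h.py <<'E'
uy=np.array([.4623,.8867,0]); ux=np.array([.8867,-.4623,0]); C=np.array([.5473,.2174,0])
R=np.c_[-uy,np.cross([0,0,-1.],-uy),[0,0,-1.]]
def U(x,y,z): return C+ux*x+uy*y+np.array([0,0,z])
def rep(tag):
    s=robot.read_state(); p=np.array(s["position"])-C
    print(tag,"t",round(s["time"],2),"U",np.round([p@ux,p@uy,p[2]],4),"F",np.round(s["contact_force"],1))
E
python3 - <<'E'
from h import *
robot.goto(U(0,.0125,.12),R); rep("above")
robot.servo_line(U(0,.0125,.062),R,v=.1); rep("near")
print(robot.servo_line(U(0,.0125,.036),R,v=.02,contact_N=18)); rep("pressed")
robot.sleep(.3); rep("hold")
robot.servo_line(U(0,.0125,.10),R,v=.1)
robot.servo_line(U(0,-.09,.10),R,v=.12); rep("over cover")
P,D=robot.camera("side"); cv2.imwrite("pics/s2.png",cv2.resize(P[150:260,170:300,::-1],(650,550)))
P,D=robot.camera("top"); d=robot.tip_of("top","tab_top")
for k in d[:3]: print(k["p"],px2w("top",k["position"],D))
q=w2px("top",U(0,.0115,.04)); print(px2w("top",[q[1],q[0]],D))
E
```

```text
above t 5.05 U [0.0007 0.0134 0.1214] F [ 0.5 -0.7  1.4]
near t 5.78 U [0.0003 0.013  0.0627] F [ 0.1  0.4 -0.2]
True
pressed t 6.81 U [0.     0.0124 0.0401] F [-1.7 -0.1  4.8]
hold t 7.11 U [0.     0.0124 0.0401] F [-0.9 -0.4  5.5]
over cover t 8.86 U [ 0.0003 -0.0893  0.1001] F [ 0.3  0.  -0.3]
[0.49012553 0.18787919 0.51641941]
```

```bash
python3 - <<'E'
from h import *
robot.servo_line(U(0,-.083,.065),R,v=.1)
print("touch",robot.servo_line(U(0,-.083,.052),R,v=.03,contact_N=6)); rep("down")
print("blocked",robot.servo_line(U(0,.023,.052),R,v=.05,contact_N=20)); rep("pushed")
robot.sleep(.2)
robot.servo_line(U(0,.012,.052),R,v=.05)
robot.servo_line(U(0,.0,.12),R,v=.12)
robot.goto(U(0,.0,.33),R); rep("up")
s,P,D,i=wcam(); cv2.imwrite("pics/w2.png",cv2.resize(P[60:300,160:380,::-1],None,fx=2.4,fy=2.4))
for l in("cover","push_face"):
    for d in robot.tip_of("wrist",l)[:3]:
        p=wpts(s,D,i,d["position"])[0]; q=p-C; print(l,d["p"],np.round([q@ux,q@uy,p[2]],4))
E
```

```text
touch False
down t 10.1 U [ 0.     -0.083   0.0519] F [-0.9 -0.6  0.2]
blocked False
pushed t 12.37 U [0.     0.023  0.0521] F [0.1 0.5 0.4]
up t 14.51 U [-3.00e-04 -1.00e-04  3.29e-01] F [-0.4 -0.5 -0.2]
cover 0.97 [ 0.0823 -0.2447  0.0309]
cover 0.95 [0.0006 0.0391 0.0617]
cover 0.81 [-0.1922  0.1668  0.0202]
push_face 0.85 [-0.0038  0.0313  0.0475]
push_face 0.69 [-0.195   0.1879  0.0105]
push_face 0.68 [ 0.0962 -0.2445  0.0313]
```

View pics/w2.png

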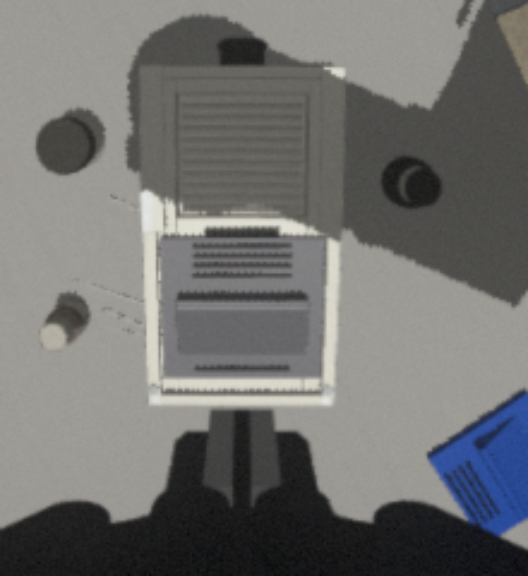

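The filter grille at (243,155) is fully exposed. The cover lies flat between the guides at (243,310), just short of the stop, at y of about +0.044. All three bystanders are standing.

```bash
python3 -c "
from bench import robot
print(robot.finish_job())"
```

```text
the job is handed in; nothing more can be done
None
```

I pressed the tab fully down and pushed the cover about 96 mm off its seat; the filter is completely uncovered, the cover lies flat between the guides, the bystanders are still standing, and I've handed the job in (no verdict was returned).

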